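Set a straightedge against two marking-out pins

TASK

Lay the aluminium straightedge flat on the blue marking-out plate, on the robot's side of the two upright red-tipped pins and clear of them. Then slide it along the plate until its long edge touches both pins at once, keep it pressed gently (about 12 N in all) against both for a moment, and leave it lying there against both pins. Set it down rather than drop it, never press harder than 12 N on either pin, and leave the other things where they are.

Things in the scene. Friction and masses are not known exactly. Their poses are not given: they have to be found in the camera images.
- straightedge_center (a point): Centre (half-way up) of the straightedge: a loose silver aluminium bar 300 mm long, 30 mm wide and 14 mm thick, with a black stripe and graduation lines on top and a dark dot near one end; it lies flat on the bench to the left of the plate. y runs along its length, x across its width (its two straight edges are at x = +15 and -15 mm), z up.
- straightedge: The same straightedge; origin at the centre of its underside, same axes. About 0.3 kg; a push of 1 to 3 N slides it on the plate. It may be used either way round. Grip it across its width.
- plate: Blue steel marking-out plate screwed to the bench, 220 mm (x) by 340 mm (y), 8 mm thick; origin at the centre of its underside, so its top is 8 mm above it. Its +x side is the far side, away from the robot.
- slot_left_centre (a point): Middle of the left (+y) slot in the plate's top: a flush dark stripe 46 mm long along the plate's x and 8 mm wide. A fixed upright steel pin (left_pin: 10 mm diameter, 30 mm tall, red tip, flat red ring at its foot) stands somewhere along it, its axis up to 18 mm nearer or farther (plate x) than this point and within 1 mm sideways.
- slot_right_centre (a point): Middle of the right (-y) slot, 160 mm from the left one, with right_pin; the same as the left, the pin set independently, so the line of the pins is in general not parallel to the plate's edges (up to 0.23 rad). The pins do not give (a stiff push rises from 0 to 12 N within 1 to 3 mm); more than 12 N spoils a pin.
- plate_front (a point): Middle of the plate's front edge (the one towards the robot), at the plate's top, 110 mm from the plate's centre.
- marker: Bystander: black and blue marker, 130 mm long, loose on the bench to the right of the plate; leave it alone.
- punch: Bystander: black centre punch, 110 mm long, loose on the bench to the right of the plate; leave it alone.

How it is judged:
On the way, in this order (a step that is already met when the one before it is completed fails the run):
1. the straightedge lies flat on the plate, on the robot's side of both pins and at least 4 mm clear of each (z of straightedge_center in the frame of plate between 0.013 and 0.017 m and angle between straightedge_center's own z axis and vertical below 0.05 rad and y of straightedge_center in the frame of plate between -0.1 and 0.1 m and ((x of left_pin in the frame of straightedge_center between 0.024 and 0.15 m and x of right_pin in the frame of straightedge_center between 0.024 and 0.15 m and x of plate_front in the frame of straightedge_center below 0 m) or (x of left_pin in the frame of straightedge_center between -0.15 and -0.024 m and x of right_pin in the frame of straightedge_center between -0.15 and -0.024 m and x of plate_front in the frame of straightedge_center above 0 m)) and contact force between straightedge and plate above 0.3 N), for 0.1 s.
2. its edge is pressed against both pins at once, more than 2 N on each, for 0.4 s (z of straightedge_center in the frame of plate between 0.013 and 0.017 m and angle between straightedge_center's own z axis and vertical below 0.05 rad and y of straightedge_center in the frame of plate between -0.1 and 0.1 m and y of left_pin in the frame of straightedge_center between -0.147 and 0.147 m and y of right_pin in the frame of straightedge_center between -0.147 and 0.147 m and ((x of left_pin in the frame of straightedge_center between 0.0175 and 0.0218 m and x of right_pin in the frame of straightedge_center between 0.0175 and 0.0218 m and x of plate_front in the frame of straightedge_center below 0 m) or (x of left_pin in the frame of straightedge_center between -0.0218 and -0.0175 m and x of right_pin in the frame of straightedge_center between -0.0218 and -0.0175 m and x of plate_front in the frame of straightedge_center above 0 m)) and contact force between straightedge and left_pin above 2 N and contact force between straightedge and right_pin above 2 N), for 0.4 s.
At the end, for the whole second after the job is handed in: The straightedge lies flat on the plate, at rest, on the robot's side of the pins, with one long edge against both pins (gap at most 1.8 mm at each), both within its length (z of straightedge_center in the frame of plate between 0.013 and 0.017 m and angle between straightedge_center's own z axis and vertical below 0.05 rad and y of straightedge_center in the frame of plate between -0.1 and 0.1 m and y of left_pin in the frame of straightedge_center between -0.147 and 0.147 m and y of right_pin in the frame of straightedge_center between -0.147 and 0.147 m and ((x of left_pin in the frame of straightedge_center between 0.0175 and 0.0218 m and x of right_pin in the frame of straightedge_center between 0.0175 and 0.0218 m and x of plate_front in the frame of straightedge_center below 0 m) or (x of left_pin in the frame of straightedge_center between -0.0218 and -0.0175 m and x of right_pin in the frame of straightedge_center between -0.0218 and -0.0175 m and x of plate_front in the frame of straightedge_center above 0 m)) and linear speed of straightedge below 0.01 m/s); the robot touches nothing.
It fails at once if more than 12 N on a pin (contact force between anything else and left_pin above 12 N or contact force between anything else and right_pin above 12 N).
It fails at once if the straightedge is dropped (falls faster than 0.4 m/s without the fingers on it) (linear speed of straightedge above 0.4 m/s and contact force between the fingers and straightedge below 0.05 N).
It fails at once if a bystander (marker, punch) is moved more than 20 mm (distance of any of marker, punch from where it was at the start of the episode above 0.02 m).
It also fails if it takes over 58 s, if anything falls off the work surface, if the arm or the gripper's body presses on something with over 40 N, if the wrist force passes 120 N, or if a joint passes its speed limit or range.

ROBOT

A 6-joint arm with a two-finger parallel gripper is mounted at the origin on a cart in front of the work surface, level with it; the furniture and walls round the work are solid. World frame = base frame: x ahead of the robot, y to its left, z up, the work surface at z = 0. Lengths are in m, angles in rad, forces in N, time in s.
With the tool pointing down it reaches from about 0.3 to 0.825 m from the base axis. Payload 5.4 kg.
Tool frame: the origin (TCP) lies at the very end of the fingers, on their centre line; the grasp point (between the pads) lies 19 mm behind it; z points along the fingers, y is the line along which they close (so a half turn about z gives the same grasp; the last joint's range is limited). The gripper opens to 92 mm and grips with 3 to 60 N. Pads are 20 mm wide; open, the fingers measure 128 mm over their backs; the gripper's body (75 mm by 189 mm) begins 69 mm behind the grasp point.
Start: joints at [0.945, 0.158, 1.597, -0, 1.386, -0.21], TCP at [0.232, 0.526, 0.215] pointing down, gripper open.
Joint ranges: [-2.91, 2.91], [-0.94, 2.29], [0.18, 2.7], [-1.29, 4.43], [0.17, 2.64], [-3, 3]. Speed limits (rad/s): [2.57, 2.57, 3.14, 3.14, 3.14, 3.14].

INTERFACE

Orientations are given as a rotation vector (axis times angle).
In Python, from workcell import bot gives the robot as it stands. Calls block until the motion is done:
- bot.goto(position, orientation): joint-space move of the TCP to a pose.
- bot.line_to(position, rot=None, max_speed=0.15): straight line of the TCP; rot=None keeps the orientation; max_speed is the mean speed in m/s.
- bot.set_joints(angles): joint-space move.
- bot.set_gripper(opening, newtons=None): opening from 0.0 (shut) to 1.0 (fully open); newtons is the grip in N (None keeps the last); returns when the fingers have stopped.
- bot.hold(seconds).
- bot.inverse_kinematics(position, orientation): joint angles nearest the present ones, or None.
- bot.read_camera(name): name is "side" or "top" or "wrist"; returns a dict with "pixels" (384x512x3 uint8, blue, green, red), "fx", "fy", "cx", "cy" (pixels), "R" (3x3) and "t" (3): a world point X has camera coordinates R X + t. Camera axes: x right, y down, z forward; pixel columns grow to the right and rows downward; lengths in m; the calibration is good to about 2 mm. The wrist camera is an equidistant fisheye: a pixel r from the principal point sees the ray r / f radians off the axis. A picture is of the moment at which its call begins. There is no depth.
A pose or a line that the arm cannot do raises bot.MotionError and nothing moves.
- bot.job_done(): hands the job in; it is judged then, once.
Readings, each from a call of its own:
- bot.current_clock(): time.
- bot.current_joints(): joint angles.
- bot.current_joint_vel(): joint speeds.
- bot.current_effort(): joint torques, N m.
- bot.current_ee_pos(): TCP position.
- bot.current_tool_rot(): TCP orientation.
- bot.current_contact_force(): force on the tool from outside, world axes, zero at the start.
- bot.current_ft_torque(): the same for the moment, N m.
- bot.current_opening(): opening from 0.0 (shut) to 1.0 (fully open).
- bot.current_grip_force(): force on a finger pad.
Only numpy, scipy, OpenCV 4.12 (cv2) and the standard library are available. Lean on these libraries where they do the work, as an engineer would, in place of code of your own. Each camera call takes 0.05 s, during which the arm holds its last target. There are 200 camera calls.

## Working session

There is one attempt and no reset: what is moved stays moved. The work goes in short steps, each a Python script; the robot and the scene stay as the last script left them, time stands still between calls to the robot, and variables do not carry over. Pictures are saved under pics/ and viewed, at most 10 in all, crops included, and the job is handed in when it is done.

```bash
mkdir -p pics; cat > h.py <<'E'
import numpy as np, cv2
from workcell import bot
def ray(c,u,v,wrist=False):
    x=(u-c["cx"])/c["fx"]; y=(v-c["cy"])/c["fy"]
    if wrist:
        r=np.hypot(x,y); s=np.sin(r)/r if r>1e-9 else 1.; d=np.array([x*s,y*s,np.cos(r)])
    else: d=np.array([x,y,1.])
    R=np.array(c["R"]); t=np.array(c["t"])
    d=R.T@d; return -R.T@t, d/np.linalg.norm(d)
def onz(c,u,v,z,wrist=False):
    o,d=ray(c,u,v,wrist); return o+d*(z-o[2])/d[2]
def tri(rays):
    A=np.zeros((3,3));b=np.zeros(3)
    for o,d in rays:
        P=np.eye(3)-np.outer(d,d);A+=P;b+=P@o
    X=np.linalg.solve(A,b)
    return X,[np.linalg.norm((np.eye(3)-np.outer(d,d))@(X-o)) for o,d in rays]
E
ls; python3 - <<'E'
from h import *
import pickle
for n in("top","side","wrist"):
    c=bot.read_camera(n); pickle.dump(c,open(n+"0.pkl","wb"))
    cv2.imwrite(f"pics/{n}0.png",c["pixels"]); R=np.array(c["R"]);print(n,c["fx"],c["cx"],c["cy"],(-R.T@np.array(c["t"])).round(3),R[2].round(2))
a=[cv2.imread(f"pics/{n}0.png") for n in("top","side")]
print(bot.current_clock(),bot.current_tool_rot())
E
```

```text
h.py
pics
top 407.7217164082398 248.8197548923087 193.04975386469195 [ 0.413 -0.069  1.26 ] [ 0.12  0.02 -0.99]
side 374.5118000529786 260.87266015550114 197.6731802241437 [ 0.369 -1.065  0.555] [ 0.16  0.88 -0.44]
wrist 297.3186396354542 256.2741788194749 192.28293321445858 [0.157 0.557 0.385] [ 0.27 -0.12 -0.96]
0.15 [-6.48438764e-01 -3.07338518e+00  2.05314008e-03]
```

View pics/top0.png

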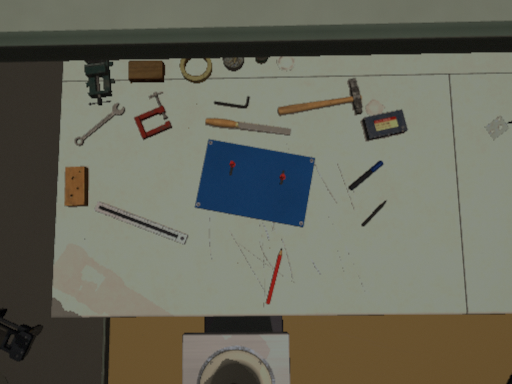

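View pics/side0.png

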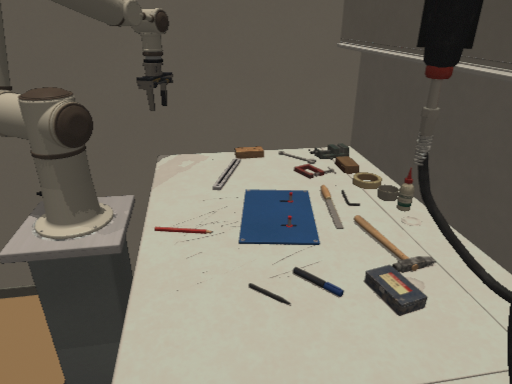

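View pics/wrist0.png

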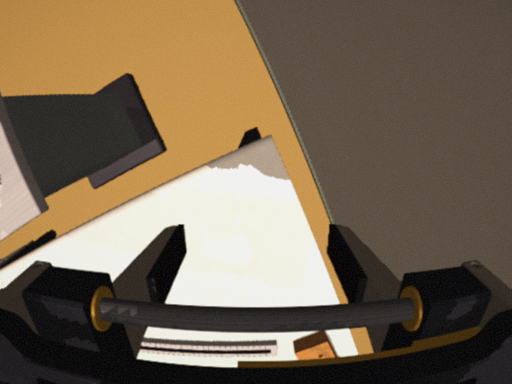

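The top view shows the bar from (97,207) to (186,238), the plate with corners (210,142), (312,160), (302,223) and (198,205), and the pins at (233,163) and (282,177). The side view shows the bar at (228,173) and the pins at (291,197) and (290,222). The wrist camera sees the bar only at the edge of its image, hidden by the gripper.

```bash
cat >> h.py <<'E'
def blobs(m,n=1):
    k,l,s,c=cv2.connectedComponentsWithStats(m.astype(np.uint8)); o=np.argsort(-s[1:,4])[:n]+1
    return [(c[i],s[i],l==i) for i in o]
E
python3 - <<'E'
from h import *
import pickle
C={n:pickle.load(open(n+"0.pkl","rb")) for n in("top","side")}
roi={"top":((90,195,192,246),(225,155,292,190)),"side":((205,150,250,192),(280,188,300,232))}
M={}
for n,c in C.items():
    im=c["pixels"].astype(int); b,g,r=im[...,0],im[...,1],im[...,2]
    blue=(b>60)&(b>1.6*r)&(b>1.25*g)
    B=blobs(blue)[0][2].astype(np.uint8)
    h=cv2.convexHull(cv2.findContours(B,0,2)[0][0]) if 0 else cv2.convexHull(np.argwhere(B)[:,::-1].astype(np.int32))
    q=cv2.approxPolyDP(h,8,True)[:,0]; print(n,"plate",q.tolist())
    print([onz(c,*p,.008).round(4).tolist() for p in q])
    x0,y0,x1,y1=roi[n][1]; red=np.zeros(r.shape,bool); red[y0:y1,x0:x1]=((r>90)&(r>1.8*g)&(r>1.5*b))[y0:y1,x0:x1]
    for ce,s,_ in blobs(red,4): print("red",ce.round(1),s)
    x0,y0,x1,y1=roi[n][0]; cr=im[y0:y1,x0:x1]; print(cr.reshape(-1,3).mean(0)); cv2.imwrite(f"pics/{n}c.png",cv2.resize(c["pixels"][y0:y1,x0:x1],None,fx=7 if n=="top" else 10,fy=7 if n=="top" else 10,interpolation=0))
x=[cv2.imread(f"pics/{n}c.png") for n in C]
x=[cv2.resize(i,(int(i.shape[1]*290/i.shape[0]),290)) for i in x]
y=C["top"]["pixels"][150:195,220:300]; y=cv2.resize(y,(515,290),interpolation=0)
w=np.zeros((590,800,3),np.uint8); w[:290,:x[0].shape[1]]=x[0][:,:800]; w[295:585,:515]=y; s=cv2.resize(C["side"]["pixels"][185:235,275:307],(186,290),interpolation=0);w[295:585,520:706]=s
cv2.imwrite("pics/m1.png",w)
E
```

```text
top plate [[313, 162], [299, 225], [198, 207], [209, 140]]
[[0.664, -0.2472, 0.008], [0.4688, -0.1984, 0.008], [0.5282, 0.1113, 0.008], [0.7397, 0.0773, 0.008]]
red [232.1 163.1] [230 161   5   6  17]
red [282.4 175.8] [280 174   5   6  16]
[119.26893502 132.70280661 129.44694348]
side plate [[318, 243], [239, 242], [246, 191], [307, 191]]
[[0.676, -0.2555, 0.008], [0.4675, -0.2163, 0.008], [0.5324, 0.1033, 0.008], [0.7421, 0.0701, 0.008]]
red [289.  225.6] [286 225   7   2   9]
red [289.  216.5] [288 216   3   2   6]
red [290. 201.] [288 201   5   1   5]
red [290.5 192.5] [290 192   2   2   4]
[142.11957672 158.81851852 163.98941799]
```

View pics/m1.png

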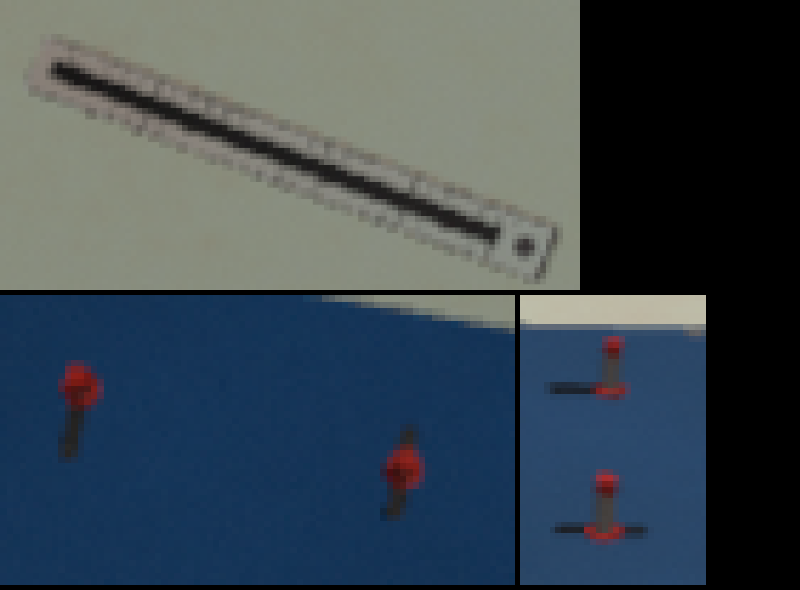

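The crop shows the black stripe and, at the right end, the dot. The left pin stands at the far end of its slot and the right pin slightly beyond the middle of its slot. Next I'll do near looks with the wrist camera, two places over the bar and two over the plate.

```bash
python3 - <<'E'
from h import *
import pickle
from scipy.spatial.transform import Rotation as Ro
c=pickle.load(open("top0.pkl","rb"))
a,b=onz(c,97,207,.014),onz(c,186,238,.014); ctr=(a+b)/2; print("bar",a.round(3),b.round(3),ctr.round(3))
R=Ro.from_rotvec(bot.current_tool_rot()).as_matrix(); w=pickle.load(open("wrist0.pkl","rb"))
co=-np.array(w["R"]).T@np.array(w["t"]); print("cam in tool",(R.T@(co-bot.current_ee_pos())).round(4), "tool x",R[:,0].round(3))
off=np.array([.075,-.031,0]); rv=bot.current_tool_rot()
P=[ctr+off+[-.0,.04,0],ctr+off+[.0,-.05,0],np.array([.60,-.02,0])+off,np.array([.60,-.11,0])+off]
for i,p in enumerate(P):
    p=np.array([p[0],p[1],.17])
    try: bot.goto(p.tolist(),list(rv))
    except bot.MotionError as e: print(i,p,e); continue
    q=bot.read_camera("wrist"); pickle.dump(q,open(f"w{i+1}.pkl","wb")); cv2.imwrite(f"pics/w{i+1}.png",q["pixels"])
print(bot.current_clock())
ims=[cv2.imread(f"pics/w{i}.png") for i in (1,2,3,4)]
cv2.imwrite("pics/m2.png",cv2.resize(np.vstack([np.hstack(ims[:2]),np.hstack(ims[2:])]),(800,600),interpolation=cv2.INTER_AREA))
E
```

```text
bar [0.532 0.423 0.014] [0.433 0.147 0.014] [0.483 0.285 0.014]
cam in tool [ 0.0815 -0.002  -0.171 ] tool x [-0.915  0.404  0.   ]
3.825
```

View pics/m2.png

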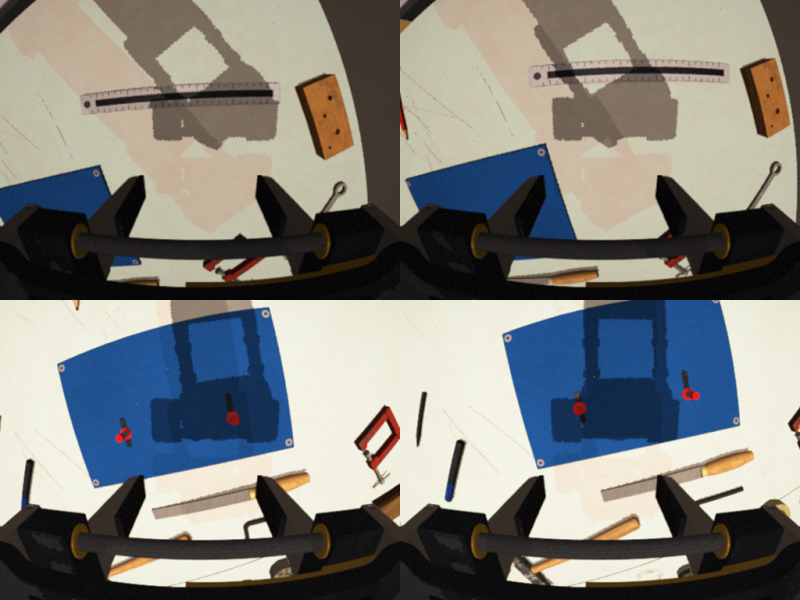

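The wrist views show everything clearly. The bar is at (111–350,120–133) full-res in view 1, with its dot on the left. In view 4 the pins are at about (230,138) and (371,122).

```bash
python3 - <<'E'
from h import *
import pickle
W={i:pickle.load(open(f"w{i}.pkl","rb")) for i in (1,2,3,4)}
E={}
for i in (1,2):
    c=W[i]; g=cv2.cvtColor(c["pixels"],6); x0,y0,x1,y1=(100,95,365,150) if i==1 else (155,70,430,115)
    m=np.zeros(g.shape,bool); m[y0:y1,x0:x1]=g[y0:y1,x0:x1]<45
    bl=blobs(m,3); print([(b[0].round(1),b[1].tolist()) for b in bl])
    s=np.argwhere(bl[0][2])[:,::-1].astype(float)
    xs=s[:,0]; e=[]
    for lo,hi,X in((xs.min()+1,xs.min()+9,xs.min()-.5),(xs.max()-9,xs.max()-1,xs.max()+.5)):
        k=(xs>=lo)&(xs<=hi); p=np.polyfit(xs[k],s[k,1],1); e.append((X,np.polyval(p,X)))
    E[i]=[bl[1][0]]+e
for k in range(3):
    X,r=tri([ray(W[i],*E[i][k],True) for i in(1,2)]); print("dot,e1,e2"[0:0],k,X.round(4),np.round(r,4),[onz(W[i],*E[i][k],.014,True).round(4).tolist() for i in (1,2)])
t=[]
for i in(3,4):
    c=W[i]; im=c["pixels"].astype(int);b,g,r=im[...,0],im[...,1],im[...,2]
    red=(r>60)&(r>2*g)&(r>1.5*b); red[200:]=0
    for ce,s,_ in blobs(red,3):
        print(i,ce.round(1),s.tolist(),onz(c,*ce,.008,True).round(4),onz(c,*ce,.038,True).round(4))
        if s[4]>40:
            u,v=int(ce[0]),int(ce[1]); t.append(cv2.resize(c["pixels"][v-20:v+20,u-20:u+20],(280,280),interpolation=0)); print("crop0",u-20,v-20)
    q=blobs((b>50)&(b>1.6*r)&(b>1.25*g))[0][2]
    h=cv2.convexHull(np.argwhere(q)[:,::-1].astype(np.int32)); print("plate hull",cv2.approxPolyDP(h,12,True)[:,0].tolist())
cv2.imwrite("pics/m3.png",np.vstack([np.hstack(t[:2]),np.hstack(t[2:4])]))
E
```

```text
[(array([239.8, 123.1]), [123, 115, 226, 20, 1645]), (array([110., 135.]), [110, 135, 1, 1, 1])]
[(array([343.1,  90.1]), [268, 86, 146, 10, 925]), (array([209.7,  93.8]), [190, 89, 45, 10, 291]), (array([242.1,  91.1]), [239, 89, 8, 6, 16])]
 0 [0.4554 0.207  0.1141] [0.0046 0.0046] [[0.4372, 0.1548, 0.014], [0.4502, 0.1939, 0.014]]
 1 [0.4695 0.2457 0.1734] [0.0084 0.0084] [[0.4416, 0.1719, 0.014], [0.4736, 0.2524, 0.014]]
 2 [0.5355 0.4154 0.0154] [0. 0.] [[0.5357, 0.4158, 0.014], [0.5357, 0.4161, 0.014]]
3 [494.5 165.5] [466, 137, 46, 63, 754] [0.7946 0.2765 0.008 ] [0.7771 0.25   0.038 ]
crop0 474 145
3 [297.6 150.8] [289, 142, 17, 18, 215] [0.6659 0.004  0.008 ] [0.6599 0.002  0.038 ]
crop0 277 130
3 [157.9 172.9] [148, 163, 20, 19, 212] [ 0.623  -0.1567  0.008 ] [ 0.6209 -0.1442  0.038 ]
crop0 137 152
plate hull [[375, 187], [121, 239], [74, 82], [206, 34], [343, 10]]
4 [371.2 120.7] [361, 112, 22, 17, 221] [0.6666 0.0075 0.008 ] [ 0.6606 -0.003   0.038 ]
crop0 351 100
4 [229.4 138.4] [222, 130, 16, 17, 217] [ 0.6222 -0.1526  0.008 ] [ 0.6202 -0.1487  0.038 ]
crop0 209 118
4 [507.7 160.9] [504, 154, 8, 15, 72] [0.7999 0.2159 0.008 ] [0.7819 0.1866 0.038 ]
crop0 487 140
plate hull [[434, 159], [177, 215], [132, 43], [295, 0], [408, 2]]
```

View pics/m3.png

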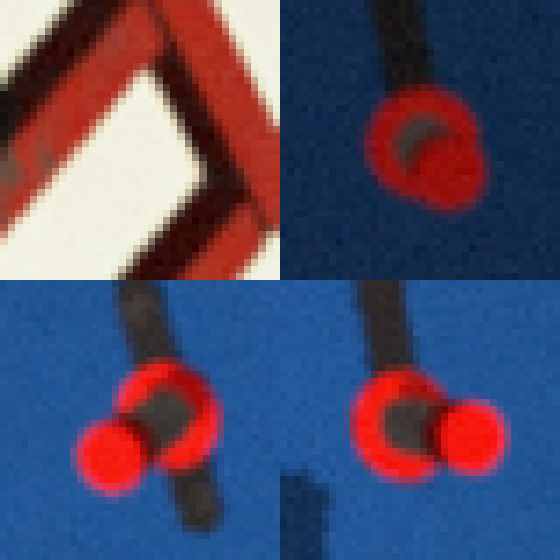

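The crop resolves each pin's ring (z = 8 mm) and tip (38 mm). Ring and tip are at (296.8,149.9)/(300.4,154.1) for the left pin and (160.5,170.8)/(152.5,176.8) for the right in view 3, and (368.6,120.1)/(377.6,121.9) for the left pin in view 4.

```bash
cat >> h.py <<'E'
from scipy.spatial.transform import Rotation as Ro
def down(a):  # tool pointing down, tool x at world angle a
    x=np.array([np.cos(a),np.sin(a),0]); z=np.array([0,0,-1.]); return Ro.from_matrix(np.c_[x,np.cross(z,x),z]).as_rotvec()
E
python3 - <<'E'
from h import *
import pickle
W={i:pickle.load(open(f"w{i}.pkl","rb")) for i in (1,2,3,4)}
print("L ring",onz(W[3],296.8,149.9,.008,True).round(4),onz(W[4],368.6,120.1,.008,True).round(4),"tip",onz(W[3],300.4,154.1,.038,True).round(4),onz(W[4],377.6,121.9,.038,True).round(4))
X,r=tri([ray(W[3],300.4,154.1,True),ray(W[4],377.6,121.9,True)]);print("Ltip tri",X.round(4),r)
X,r=tri([ray(W[3],296.8,149.9,True),ray(W[4],368.6,120.1,True)]);print("Lring tri",X.round(4),r)
print("R ring",onz(W[3],160.5,170.8,.008,True).round(4),"tip",onz(W[3],152.5,176.8,.038,True).round(4), "blob4",onz(W[4],229.4,138.4,.02,True).round(4))
print("bar e1 tri",tri([ray(W[1],122.5,127.6,True),ray(W[2],189.5,95.,True)]))
for i,h in((3,[[375,187],[121,239],[74,82],[343,10]]),(4,[[434,159],[177,215],[132,43],[408,2]])): print("plate",[onz(W[i],*p,.008,True).round(3)[:2].tolist() for p in h])
d=np.array([.0941,.2439]); a=np.arctan2(d[1],d[0]); p=[.4855,.2855]; print("a",a)
for s in (0,np.pi):
    q=bot.inverse_kinematics([*p,.05],list(down(a+s))); print(s,np.round(q,3) if q is not None else None)
    q=bot.inverse_kinematics([.62,-.07,.05],list(down(1.3+s))); print(s,np.round(q,3) if q is not None else None)
E
```

```text
L ring [0.6646 0.0035 0.008 ] [0.6648 0.0047 0.008 ] tip [0.6643 0.0034 0.038 ] [0.6644 0.0037 0.038 ]
Ltip tri [0.6642 0.0033 0.0389] [np.float64(3.8196534804955236e-05), np.float64(3.819653480470319e-05)]
Lring tri [0.6639 0.0033 0.0122] [np.float64(7.795222570387294e-05), np.float64(7.795222570400227e-05)]
R ring [ 0.6221 -0.1524  0.008 ] tip [ 0.6221 -0.1521  0.038 ] blob4 [ 0.6214 -0.151   0.02  ]
bar e1 tri (array([0.43877293, 0.172267  , 0.00971054]), [np.float64(0.0021017207358952888), np.float64(0.0021017207358952125)])
plate [[0.745, 0.078], [0.679, -0.251], [0.468, -0.21], [0.533, 0.119]]
plate [[0.744, 0.077], [0.68, -0.252], [0.468, -0.21], [0.545, 0.117]]
a 1.2025788813595069
0 [ 0.317  0.314  1.762 -0.     1.066  0.685]
0 [-0.306  0.451  1.579 -0.     1.111 -0.035]
3.141592653589793 [ 0.317  0.314  1.762 -0.     1.066 -2.456]
3.141592653589793 None
```

```bash
python3 - <<'E'
from h import *
a=1.2026; p=[.4855,.2855]; rv=list(down(a))
bot.goto([*p,.08],rv); bot.set_gripper(.65)
f0=np.array(bot.current_contact_force())
bot.line_to([*p,.004],max_speed=.06)
print("df",(np.array(bot.current_contact_force())-f0).round(2),np.round(bot.current_ee_pos(),4))
bot.set_gripper(0,25); print("open",bot.current_opening()*92,bot.current_grip_force())
bot.line_to([*p,.06],max_speed=.06); bot.hold(.2)
print("lift df",(np.array(bot.current_contact_force())-f0).round(2),np.round(bot.current_ft_torque(),3),bot.current_opening()*92,bot.current_clock())
cs=[bot.read_camera(n)["pixels"] for n in("wrist","side")]
cv2.imwrite("pics/m4.png",cv2.resize(np.hstack(cs),(800,300),interpolation=cv2.INTER_AREA))
E
```

```text
df [ 0.47 -1.01  0.41] [0.4859 0.2857 0.0045]
open 29.790886596236046 25.00012367963791
lift df [-0.28 -0.28 -2.21] [-0.114  0.108 -0.049] 29.831290121809758 9.6333
```

View pics/m4.png

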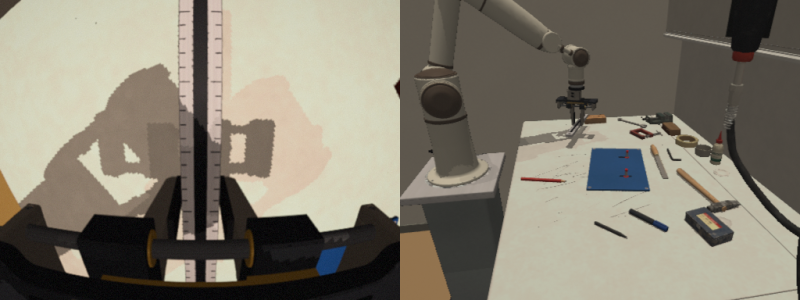

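The bar is gripped straight: in the wrist half it runs vertically between the pads at column ~200. Next I'll carry it over and set it down with a force check.

```bash
python3 - <<'E'
from h import *
L=np.array([.6644,.0036]);R=np.array([.6221,-.1522]); d=(L-R)/np.linalg.norm(L-R); n=np.array([-d[1],d[0]]); m=(L+R)/2
th=np.arctan2(d[1],d[0]); t=m+.036*n; print(th,t,n)
rv=list(down(th))
p=bot.current_ee_pos(); bot.line_to([p[0],p[1],.1],max_speed=.1)
bot.goto([*t,.1],rv); bot.line_to([*t,.017],max_speed=.05); bot.hold(.3)
f0=np.array(bot.current_contact_force()); z=.017
while z>.0095:
    z-=.0005; bot.line_to([*t,z],max_speed=.01); f=np.array(bot.current_contact_force())-f0
    if f[2]>2: break
print("z",z,f.round(2),np.round(bot.current_ee_pos(),4))
bot.hold(.2); bot.set_gripper(.65); bot.hold(.3)
print((np.array(bot.current_contact_force())-f0).round(2),bot.current_opening()*92,bot.current_clock())
cs=[bot.read_camera(n)["pixels"] for n in("wrist","side")]
cv2.imwrite("pics/m5.png",np.hstack([cv2.resize(cs[0],(480,360)),cv2.resize(cs[1][130:290,180:340],(320,360))]))
E
```

```text
1.3056851474700653 [ 0.60850772 -0.0648674 ] [-0.96506338  0.26201656]
z 0.011499999999999996 [-2.76  0.28  5.87] [ 0.6086 -0.0649  0.012 ]
[-0.29  0.5   3.13] 59.965321374477526 17.6417
```

View pics/m5.png

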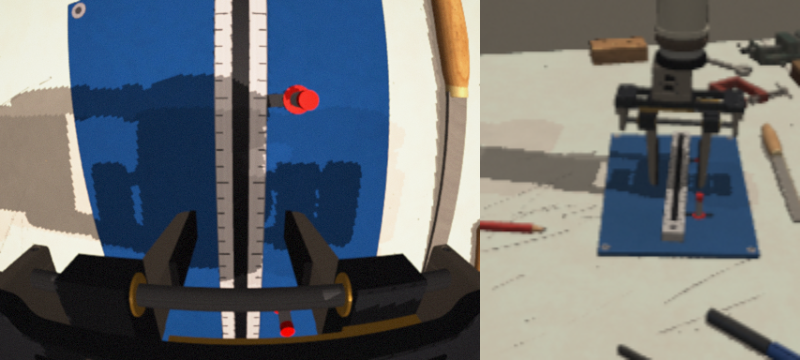

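The bar lies flat on the plate, clear of both pins: a pin is at (300,99) in the wrist half, with blue between it and the bar. Now I'll push with the rear finger in small guarded steps.

```bash
python3 - <<'E'
from h import *
n=np.array([-0.96506338,0.26201656]); t=np.array([.60850772,-.0648674])
def F(k=4):
    v=[]
    for _ in range(k): v.append(bot.current_contact_force()); bot.hold(.01)
    return np.mean(v,0)
pos=lambda s:[*(t-n*s),.0125]
bot.line_to(pos(0),max_speed=.02); bot.line_to(pos(.010),max_speed=.03); bot.hold(.2)
f0=F(); s=.010; log=[]
g=lambda k=3:float((F(k)-f0)[:2]@n)
while s<.042:
    s+=.001 if s<.026 else .0003
    bot.line_to(pos(s),max_speed=.02); q=g()
    log.append((round(s*1e3,1),round(q,1)))
    if s>=.026 and q>10 or q>11: break
    if bot.current_clock()>42: break
print(log)
for i in range(8):
    q=g(8); print(round(q,2),end=" ")
    if q<10: s+=.0001; bot.line_to(pos(s),max_speed=.02)
    elif q>12: s-=.0001; bot.line_to(pos(s),max_speed=.02)
bot.hold(.5); print("\n",s,(F(8)-f0).round(2),np.round(bot.current_ft_torque(),3),np.round(bot.current_ee_pos(),4),bot.current_clock())
cs=[bot.read_camera(n)["pixels"] for n in("wrist","side")]
cv2.imwrite("pics/m6.png",np.hstack([cv2.resize(cs[0],(480,360)),cv2.resize(cs[1][130:290,180:340],(320,360))]))
E
```

```text
[(11.0, -0.3), (12.0, 0.0), (13.0, -0.1), (14.0, 0.1), (15.0, -0.1), (16.0, 1.5), (17.0, 0.8), (18.0, 0.4), (19.0, 0.7), (20.0, 1.3), (21.0, 0.7), (22.0, 1.0), (23.0, 0.7), (24.0, 1.3), (25.0, 0.5), (26.0, 0.5), (26.3, 1.4), (26.6, 1.7), (26.9, 1.1), (27.2, 2.0), (27.5, 1.1), (27.8, 1.3), (28.1, 1.1), (28.4, 1.7), (28.7, 1.5), (29.0, 1.5), (29.3, 1.0), (29.6, 1.4), (29.9, 1.6), (30.2, 2.9), (30.5, 4.4), (30.8, 6.0), (31.1, 6.3), (31.4, 7.1), (31.7, 9.1), (32.0, 9.4), (32.3, 10.2)]
10.17 10.5 10.46 10.17 10.03 10.18 9.89 10.28 
 0.03240000000000005 [-9.89  3.06  8.48] [ 0.482  2.093 -0.007] [ 0.6377 -0.0727  0.0123] 30.2333
```

View pics/m6.png

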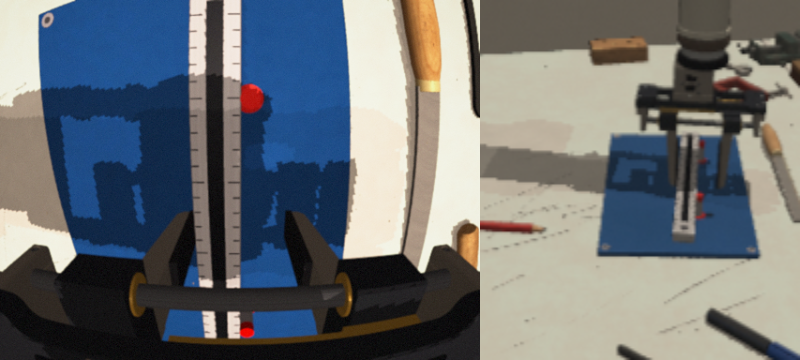

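Both pins touch the bar edge: the wrist half shows red at (252,99) and (247,331) right on the edge. The tool presses down somewhat (Fz 8.5 N), so I'll relieve that in tiny steps, trim the push to about 11.7 N and hold.

```bash
python3 - <<'E'
from h import *
n=np.array([-0.96506338,0.26201656]); t=np.array([.60850772,-.0648674])
def F(k=6):
    v=[]
    for _ in range(k): v.append(bot.current_contact_force()); bot.hold(.01)
    return np.mean(v,0)
z=.0125; s=.0324
def st():
    f=F(); return float(f[:2]@n),float(f[2])
log=[]
def go(): bot.line_to([*(t-n*s),z],max_speed=.02)
for i in range(60):
    q,fz=st(); log.append((round(s*1e3,2),round(z*1e3,2),round(q,1),round(fz,1)))
    if q>12: s-=.0001
    elif fz>3 and z<.0138: z+=.0001
    elif q<11.2: s+=.0001
    else: break
    go()
print(log); 
for _ in range(4): bot.hold(.3); print(np.round(st(),2))
print(bot.current_clock())
E
```

```text
[(32.4, 12.5, 10.3, 8.1), (32.4, 12.6, 9.9, 7.2), (32.4, 12.7, 9.9, 6.8), (32.4, 12.8, 9.8, 6.0), (32.4, 12.9, 9.4, 5.3), (32.4, 13.0, 9.0, 5.0), (32.4, 13.1, 8.8, 4.1), (32.4, 13.2, 8.7, 3.9), (32.4, 13.3, 8.6, 3.0), (32.4, 13.4, 8.2, 2.5), (32.5, 13.4, 8.4, 2.8), (32.6, 13.4, 8.3, 3.1), (32.6, 13.5, 8.2, 2.7), (32.7, 13.5, 8.8, 2.7), (32.8, 13.5, 9.0, 3.0), (32.8, 13.6, 9.0, 2.5), (32.9, 13.6, 9.2, 2.5), (33.0, 13.6, 9.4, 3.2), (33.0, 13.7, 9.6, 2.4), (33.1, 13.7, 9.4, 2.8), (33.2, 13.7, 9.9, 2.8), (33.3, 13.7, 9.8, 2.9), (33.4, 13.7, 10.7, 3.3), (33.4, 13.8, 10.2, 3.0), (33.4, 13.9, 9.5, 2.4), (33.5, 13.9, 10.2, 2.3), (33.6, 13.9, 10.7, 2.8), (33.7, 13.9, 10.7, 3.1), (33.8, 13.9, 11.0, 3.4), (33.9, 13.9, 11.2, 3.7)]
[11.4   3.41]
[11.3   3.43]
[11.18  3.83]
[10.89  3.24]
40.4833
```

```bash
python3 - <<'E'
from h import *
n=np.array([-0.96506338,0.26201656]); t=np.array([.60850772,-.0648674])
bot.line_to([*(t-n*.0315),.0139],max_speed=.01); bot.line_to([*(t-n*.0195),.0139],max_speed=.03)
bot.line_to([*(t-n*.0195),.13],max_speed=.08)
bot.line_to([.58,-.15,.2],max_speed=.12)
print(bot.current_clock(),np.round(bot.current_contact_force(),2))
cs=[bot.read_camera(n)["pixels"] for n in("wrist","side")]
cv2.imwrite("pics/m7.png",np.hstack([cv2.resize(cs[0],(480,360)),cv2.resize(cs[1][130:290,180:340],(320,360))]))
E
```

```text
44.1417 [-0.04 -0.37  0.68]
```

View pics/m7.png

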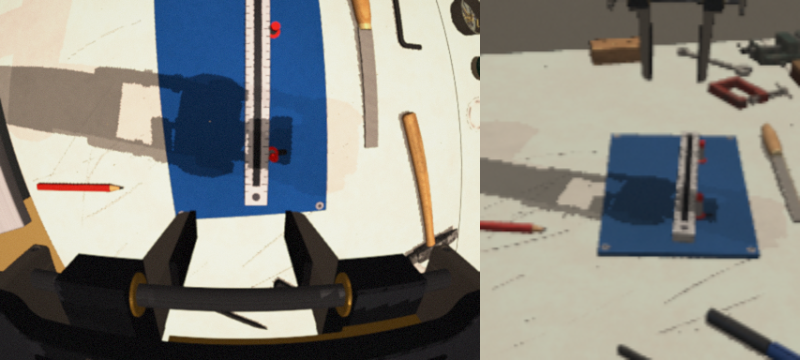

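The bar lies against both pins, seen at (274,30) and (273,155) in the wrist half, and the robot is clear of everything.

```bash
python3 -c "
from workcell import bot
print(bot.job_done())"
```

```text
the job is handed in; nothing more can be done
None
```

I handed the job in at about 44 s of the 58 s limit: the straightedge lies flat against both pins after a steady push of about 11 N in all (wrist reading; the force on each pin was not measured), and the robot is clear.

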